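# Clip a label sample into the inspection jig

## Task

Hold the red thumb bar of the spring clip down with one fingertip and, keeping it down, use the other fingertip to push the black label carrier along its channel, under the raised jaw, until it is fully home against the blue stop. Then let go of the bar so that the clip closes on the carrier, and move clear. Pick nothing up: the carrier stays flat in its channel, and the tins, lid, roller, bottle and grey spare carrier stay where they are.

Things in the scene. Friction and masses are not known exactly. Their poses are not given: they have to be found in the camera images.
- jig: Fixed aluminium jig, 194 mm long (its x -150 to +44) and 113 mm wide (its y -47 to +66). Origin on the table under the clip's hinge line; +x is the way the carrier is pushed, +y points from the hinge to the channel, z up. The hinge pin lies along x at y = 0, 28 mm above the table. A blue stop across the channel's far end: face at x = +36, top 30 mm above the table.
- home (a point): Point on the channel floor where the carrier's origin lies when fully home: jig x -4, y +34, z 12 mm; axes as the jig's. The channel runs along x, centred on jig y = +34, floor 12 mm above the table, open at the -x end, between steel rails with inner faces at jig y = +8 and +60 and tops 20 mm above the table.
- clip (a joint): Angle of the spring clip, rad: 0 = shut, 0.42 = fully pressed (hard stop); grows as the bar goes down and the jaw up. At 0 the jaw blocks the channel (1 mm above its floor); above 0.2 the carrier passes beneath; closed on the carrier it reads about 0.15. A spring shuts it; the bar takes about 3 N to start, about 7 N fully down.
- thumb_bar (a point): Red round bar of the clip, 12 mm in diameter, along the jig's x from -143 to -22 mm, joined to the hinge by a thin steel leaf. This point: middle of the bar, on its axis, at jig x = -83, y = -30 mm. The bar's top is 31 mm above the table with the clip shut, 21 mm at 0.35 rad, 19 mm fully pressed. It turns with the clip.
- jaw (a point): Steel jaw roller of the clip, 8 mm in diameter, 16 mm long along the jig's x (jig x = 0 to +16 mm), over the middle of the channel. This point: its centre, at jig x = +8, y = +34 mm, 17 mm above the table when shut.
- carrier: Loose black carrier in the channel: plate 80 mm along x, 48 wide, 6 thick, label sample on top; origin at the centre of its underside, +x the front that goes under the jaw. An upright yellow push lip at the rear: rear face at x = -40, 4 mm thick, 36 wide, top 24 mm above the underside. About 0.15 kg, slides with 1 to 2 N, 2 mm side play. Its front starts 8 to 30 mm short of the jaw.
- spare: Bystander: grey spare carrier of the same shape and size, loose on the table beside the channel. Origin at the centre of its underside.
- low_tin: Bystander: black tea tin with a label, 66 mm in diameter, 60 mm high. Origin at the centre of its underside.
- tall_tin: Bystander: black tea tin with a label, 66 mm in diameter, 110 mm high. Origin at the centre of its underside.
- plain_tin: Bystander: black tea tin without a label, 66 mm in diameter, 110 mm high. Origin at the centre of its underside.
- tin_lid: Bystander: black tin lid, disc 69 mm in diameter, 18 mm high. Origin at the centre of its underside.
- roller: Bystander: label roller lying on the table, about 165 mm long along its x, blue handle to -x, 50 mm wide rubber roll at +x, 28 mm high. Origin on the table between handle and roll.
- spray: Bystander: white bottle with a blue cap, 50 mm in diameter, 120 mm high. Origin at the centre of its underside.

How it is judged (in metres and radians):
On the way, in this order (a step that is already met when the one before it is completed fails the run):
1. the thumb bar is held down by the robot, the carrier still short of the jaw (value of joint clip above 0.2 rad and contact force between the fingers and clip above 0.5 N and x of carrier in the frame of home below -0.036 m), for 0.1 s.
2. the carrier is pushed under the raised jaw, the bar still held down (value of joint clip above 0.18 rad and contact force between the fingers and clip above 0.5 N and contact force between the fingers and carrier above 0.1 N and x of carrier in the frame of home between -0.03 and -0.004 m), for 0.05 s.
3. the carrier is fully home while the bar is still held down (x of carrier in the frame of home between -0.004 and 0.003 m and y of carrier in the frame of home between -0.005 and 0.005 m and value of joint clip above 0.18 rad and contact force between the fingers and clip above 0.5 N), for 0.1 s.
At the end, for the whole second after the job is handed in: The carrier lies flat and still in the channel within 4 mm of fully home against the stop, the clip has closed and its jaw presses on the carrier with more than 1 N, and every bystander is within 20 mm of where it stood (x of carrier in the frame of home between -0.004 and 0.003 m and y of carrier in the frame of home between -0.005 and 0.005 m and z of carrier in the frame of home below 0.003 m and angle between carrier's own z axis and vertical below 0.05 rad and linear speed of carrier below 0.01 m/s and contact force between clip and carrier above 1 N and value of joint clip between 0.1 and 0.2 rad and distance of each of spare, low_tin, tall_tin, plain_tin, tin_lid, roller, spray from where it was at the start of the episode below 0.02 m); the robot touches nothing.
It fails at once if the carrier is lifted more than 8 mm off the channel floor or tipped by more than 0.2 rad (z of carrier in the frame of home above 0.008 m or angle between carrier's own z axis and vertical above 0.2 rad).
It fails at once if a bystander is moved more than 20 mm (distance of any of spare, low_tin, tall_tin, plain_tin, tin_lid, roller, spray from where it was at the start of the episode above 0.02 m).
It also fails if it takes over 38 s, if anything falls off the work surface, if the arm or the gripper's body presses on something with over 40 N, if the wrist force passes 120 N, or if a joint passes its speed limit or range.

## Robot

A 6-joint arm with a two-finger parallel gripper is mounted at the origin on the work surface. World frame = base frame: x ahead of the robot, y to its left, z up, the work surface at z = 0. Lengths are in m, angles in degrees, forces in N, time in s.
With the tool pointing down it reaches from about 0.3 to 0.75 m from the base axis. Payload 8.5 kg.
Tool frame: the origin (TCP) lies at the very end of the fingers, on their centre line; the grasp point (between the pads) lies robot.hold_point_z behind it (robot.hold_point_z is the distance from the TCP to the grasp point, in m); z points along the fingers, x is the direction in which the jaws open and shut, and the axes are right-handed (so a half turn about z gives the same grasp; the last joint's range is limited). The gripper opens to 88 mm and grips with 3 to 60 N. Pads are 18 mm wide; open, the fingers measure 123 mm over their backs; the gripper's body (75 mm by 187 mm) begins 45 mm behind the grasp point.
Start: joints at [-76.965, 21.807, 74.336, -0, 83.858, -12.336], TCP at [0.236, -0.497, 0.239] pointing down, gripper open.
Joint ranges: [-178.18, 178.18], [-50.72, 133.34], [12.68, 142.11], [-81.47, 261.47], [9.98, 163.14], [-165.26, 165.26]. Speed limits (degrees/s): [136.94, 136.94, 180, 180, 180, 180].

## Interface

Orientations are given as a 3x3 rotation matrix whose columns are the frame's x, y, z axes.
In Python, from plant import observe, read_camera, calibration, robot gives the robot as it stands.
- The arm moves only by the tool move_arm, never from a script. Its argument "moves" is a list that holds one entry, the list of rows, each a list of 7 numbers: the turn, a rotation vector about the tool's x, y, z in rad, then the shift along the tool's x, y, z in mm, then the opening, from 0 (shut) to 1 (fully open). In form: [[[ax, ay, az, tx, ty, tz, hand], ...]]. A call has 1 to 12 rows; each row shifts and turns the commanded pose from where the row before left it, along the tool's axes as they then stand; what a row does not reach is not made up. A row lasts 1/12 s, in which the tool goes at most 41.7 mm and 7.16 degrees, less where a joint would pass 70% of its speed; a pose out of reach is approached as far as the arm can. A call with a gripper value outside its range is refused whole. The fingers move at their own pace and stop on an object; "newtons" is the grip in N (left out, the last holds). Time passes only in rows, so rows that do not move let the fingers close. It gives the time, the measured TCP pose, the force and the opening at its end, in the units of the state.
- observe(): the state, without advancing time (a new reading comes with each control period).
- read_camera(name): name is "scene" or "top" or "wrist"; returns (picture, depth): 480x640x3 uint8, red, green, blue; 480x640 float32, m along the optical axis (not along the pixel's ray), 0 where there is no reading.
- calibration(name): a dict with "fx", "fy", "cx", "cy" (pixels), "xyz" and "attitude" of the camera in the world. Camera axes: x right, y up, looking along -z (the intrinsics and any distortion apply to the point x, -y, -z); pixel columns grow to the right and rows downward; lengths in m; the calibration is good to about 2 mm. A picture is of the moment at which its call begins: read the wrist's pose just before it. calibration takes no time and is no camera call; for the wrist camera it gives the pose at the moment of the call.
- robot.job_done(): hands the job in, once; it reports no verdict.
The state is a dict: "time": time; "joint_pos": joint angles; "qvel": joint speeds; "effort": joint torques, N m; "ee_pos": TCP position; "eef_rot": TCP orientation; "ft_force": force on the tool from outside, world axes, zero at the start; "ft_torque": the same for the moment, N m; "finger_gap": finger opening in m.
Only numpy, scipy, OpenCV 4.12 (cv2) and the standard library are available. Lean on these libraries where they do the work, as an engineer would, in place of code of your own. Each camera call takes 0.05 s, during which the arm holds its last target. There are 200 camera calls.

## Working session

There is one attempt and no reset: what is moved stays moved. The work goes in short steps, Python scripts to look and compute and a tool call to move; the robot and the scene stay as the last step left them, time stands still between calls to the robot, and variables do not carry over. Pictures are saved under pics/ and viewed, about 8 in all and at most 12, crops included, and the job is handed in when it is done.

Besides the shell and the picture viewer there is one more tool, called after "Emit:" as a command line: name --argument value ..., lists and objects as JSON in quotes. move_arm: Moves the arm, as the interface text tells. Its arguments: {"type":"object","properties":{"moves":{"type":"array"},"newtons":{"type":"number"}},"required":["moves"]}

```bash
mkdir -p pics; ls
python3 - <<'E'
from plant import observe, read_camera, calibration, robot
import cv2,numpy as np
print(observe()); print(robot.hold_point_z)
for n in("scene","top"):
    p,d=read_camera(n); c=calibration(n); print(n,c)
    cv2.imwrite(f"pics/{n}0.png",p[:,:,::-1]); np.save(f"pics/{n}0.npy",d);
E
```

```text
pics
{'time': 0.0, 'joint_pos': array([-7.69656889e+01,  2.18402419e+01,  7.43819588e+01,  4.62837337e-04,
        8.38588451e+01, -1.23377891e+01]), 'qvel': array([ 0.00189814, -0.05951013, -0.00260983, -0.00897155,  0.11394608,
       -0.12701694]), 'effort': array([ 9.95874761e-04, -4.37931919e+01, -2.24559009e+01,  7.13948649e-02,
        3.52810929e-02, -1.11670661e-04]), 'ee_pos': array([ 0.23559293, -0.49669079,  0.23816124]), 'eef_rot': array([[ 4.28494208e-01, -9.03544474e-01, -3.11197055e-04],
       [-9.03543474e-01, -4.28494208e-01,  1.37988107e-03],
       [-1.38013006e-03, -3.10090980e-04, -9.99999000e-01]]), 'ft_force': array([-0.57399776, -0.23677151, -0.33551888]), 'ft_torque': array([ 0.03388761,  0.00323423, -0.03161697]), 'finger_gap': 0.08858557187806512}
0.0187
scene {'fx': 615.1128317268351, 'fy': 615.1128317268351, 'cx': 312.7964255742016, 'cy': 232.1989161750087, 'xyz': array([ 0.9953925 , -0.79256896,  1.06357779]), 'attitude': array([[ 0.8772034 , -0.35222671,  0.3262676 ],
       [ 0.47978828,  0.66831045, -0.56847545],
       [-0.01781581,  0.65520797,  0.75523845]])}
top {'fx': 568.2256239044049, 'fy': 568.2256239044049, 'cx': 313.39745543887057, 'cy': 247.45666989448168, 'xyz': array([ 0.27576044, -0.02980132,  1.48268269]), 'attitude': array([[ 0.00735275,  0.9823575 , -0.18686809],
       [-0.99993914,  0.00568588, -0.00945446],
       [-0.00822515,  0.18692623,  0.98233952]])}
```

View pics/top0.png

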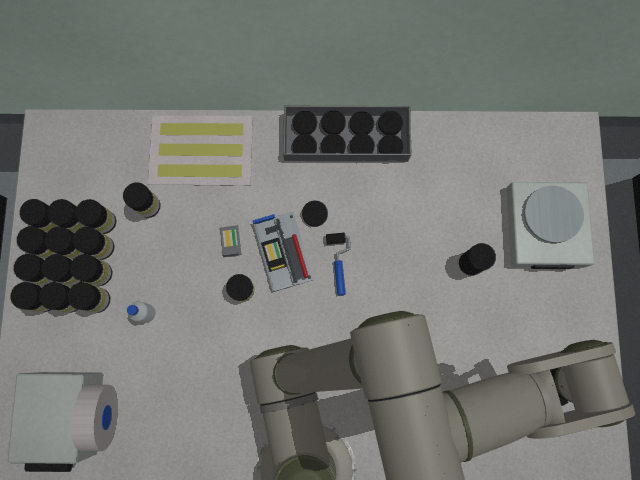

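View pics/scene0.png

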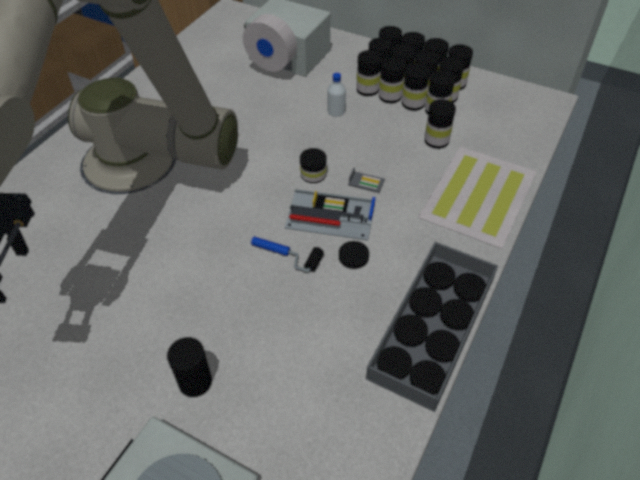

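The top view shows the jig at about (280,250), with the red bar from (293,236) to (309,278), the blue stop at (263,218), and the carrier label at (275,253). Jig +x points up in the image (away from the robot) and +y points left. The scene view confirms the layout, and only the low tin and lid are near the jig. I'll measure with the bar and stop.

```bash
cat > h.py <<'E'
import cv2,numpy as np
from plant import observe, read_camera, calibration
def cast(c,uv,z):
    uv=np.atleast_2d(uv).astype(float)
    d=np.c_[(uv[:,0]-c["cx"])/c["fx"],-(uv[:,1]-c["cy"])/c["fy"],-np.ones(len(uv))]@np.array(c["attitude"]).T
    o=np.array(c["xyz"]); return o+d*((z-o[2])/d[:,2])[:,None]
def mask(p,kind,roi=None):
    h=cv2.cvtColor(p,cv2.COLOR_RGB2HSV); H,S,V=[h[...,i].astype(int) for i in range(3)]
    m={"red":((H<8)|(H>172))&(S>130)&(V>60),"blue":(H>100)&(H<130)&(S>130)&(V>50),"yellow":(H>20)&(H<35)&(S>130)&(V>90)}[kind]
    if roi: k=np.zeros_like(m); k[roi[1]:roi[3],roi[0]:roi[2]]=1; m=m&k
    return m.astype(np.uint8)
def blobs(m,amin=15):
    n,l,s,c=cv2.connectedComponentsWithStats(m)
    return [(s[i,4],c[i],cv2.minAreaRect(np.argwhere(l==i)[:,::-1].astype(np.float32))) for i in range(1,n) if s[i,4]>=amin]
E
python3 - <<'E'
from h import *
for n,roi in (("top",(240,200,325,300)),("scene",(270,170,390,245))):
    p=cv2.imread(f"pics/{n}0.png")[:,:,::-1].copy(); c=calibration(n)
    for k,z in(("red",.025),("blue",.03),("yellow",.036)):
        for a,ce,r in blobs(mask(p,k,roi)):
            b=cv2.boxPoints(r); w=cast(c,b,z); e=sorted([(np.linalg.norm(w[i]-w[(i+1)%4]),i) for i in range(4)])
            i,j=e[0][1],e[1][1]; m1=(w[i]+w[(i+1)%4])/2; m2=(w[j]+w[(j+1)%4])/2
            print(n,k,a,ce.round(1),cast(c,ce,z).round(4)[0],"ends",m1.round(4),m2.round(4),"L",np.linalg.norm(m1-m2).round(4))
    cv2.imwrite(f"pics/{n}0c.png",cv2.resize(p[roi[1]:roi[3],roi[0]:roi[2]],None,fx=5,fy=5,interpolation=cv2.INTER_CUBIC)[:,:,::-1])
c=calibration("wrist");o=observe();R=o["eef_rot"];print("wrist in tool",R.T@(c["xyz"]-o["ee_pos"]),R.T@c["attitude"],c["fx"])
E
```

```text
top red 177 [299.8 255.6] [0.5311 0.0195 0.025 ] ends [0.4753 0.0025 0.025 ] [0.5882 0.0369 0.025 ] L 0.1181
top blue 81 [263.2 218.9] [0.6278 0.1167 0.03  ] ends [0.6195 0.1434 0.03  ] [0.6364 0.0887 0.03  ] L 0.0573
top yellow 67 [270.5 251.4] [0.5399 0.0951 0.036 ] ends [0.5191 0.0889 0.036 ] [0.5604 0.1014 0.036 ] L 0.0432
top yellow 28 [277.  266.6] [0.5001 0.0774 0.036 ] ends [0.4946 0.0931 0.036 ] [0.5055 0.0616 0.036 ] L 0.0333
scene red 253 [314.3 219.2] [0.5309 0.0251 0.025 ] ends [0.586  0.0419 0.025 ] [0.4763 0.0086 0.025 ] L 0.1146
scene blue 60 [371.4 207.6] [0.6323 0.1138 0.03  ] ends [0.6426 0.0825 0.03  ] [0.6223 0.144  0.03  ] L 0.0647
scene blue 18 [273.  243.3] [ 0.4871 -0.0837  0.03  ] ends [ 0.4964 -0.0777  0.03  ] [ 0.4808 -0.0859  0.03  ] L 0.0176
scene yellow 31 [370.2 179.7] [0.5932 0.1899 0.036 ] ends [0.6124 0.1927 0.036 ] [0.5729 0.1874 0.036 ] L 0.0399
scene yellow 16 [314.4 197.6] [0.5037 0.0762 0.036 ] ends [0.5094 0.0594 0.036 ] [0.4989 0.0909 0.036 ] L 0.0331
scene yellow 42 [333.9 201.6] [0.5497 0.0857 0.036 ] ends [0.5702 0.0917 0.036 ] [0.5295 0.0797 0.036 ] L 0.0425
wrist in tool [-0.00116093 -0.0669013  -0.14638786] [[ 9.99999226e-01  5.36142461e-04  1.12248838e-03]
 [ 8.14451417e-04 -9.64243267e-01 -2.65017468e-01]
 [ 9.40264741e-04  2.65018178e-01 -9.64242958e-01]] 411.34547371514844
```

Both views agree:

- **Yaw:** about 16.9°.
- **Jig origin:** about (0.602, 0.072).
- **Lip:** at jig (-96, +34). The expected y is 34, so this fits.

I'll move above the approach point, with tool x along jig -y.

Emit:
move_arm --moves '[[[0,0,0.074,0,0,0,0.53],[0,0,0.074,0,0,0,0.53],[0,0,0,-27.5,-25,0,0.53],[0,0,0,-27.5,-25,0,0.53],[0,0,0,-27.5,-25,0,0.53],[0,0,0,-27.5,-25,0,0.53],[0,0,0,-27.5,-25,0,0.53],[0,0,0,-27.5,-25,0,0.53],[0,0,0,-27.5,-25,0,0.53],[0,0,0,-27.5,-25,0,0.53],[0,0,0,-27.5,-25,0,0.53],[0,0,0,-27.5,-25,0,0.53]]]'

```text
time: 1.1
ee_pos: [0.3952, -0.1593, 0.2387]
eef_rot: [[0.29, -0.957, -0.0], [-0.957, -0.29, 0.0], [-0.0, 0.0, -1.0]]
ft_force: [0.3, -0.4, -0.7]
finger_gap: 0.0467
```

Emit:
move_arm --moves '[[[0,0,0,-27.5,-25,13,0.53],[0,0,0,-27.5,-25,13,0.53],[0,0,0,-27.5,-25,13,0.53],[0,0,0,-27.5,-25,13,0.53],[0,0,0,-27.5,-25,13,0.53],[0,0,0,-27.5,-25,13,0.53],[0,0,0,0,0,0,0.53],[0,0,0,0,0,0,0.53],[0,0,0,0,0,0,0.53]]]'

```text
time: 1.85
ee_pos: [0.4903, 0.04, 0.1607]
eef_rot: [[0.291, -0.957, -0.0], [-0.957, -0.291, -0.0], [0.0, 0.0, -1.0]]
ft_force: [-0.1, -0.2, -0.8]
finger_gap: 0.0467
```

Run:
```python
from h import *
o=observe(); c=calibration("wrist"); p,d=read_camera("wrist"); cv2.imwrite("pics/w1.png",p[:,:,::-1])
print(o["ee_pos"],o["eef_rot"].round(4).tolist(),o["ft_force"],o["finger_gap"],o["time"])
for k,z in(("red",.029),("blue",.03),("yellow",.036)):
    for a,ce,r in blobs(mask(p,k),60):
        b=cv2.boxPoints(r); w=cast(c,b,z); e=sorted([(np.linalg.norm(w[i]-w[(i+1)%4]),i) for i in range(4)])
        i,j=e[0][1],e[1][1]; m1=(w[i]+w[(i+1)%4])/2; m2=(w[j]+w[(j+1)%4])/2
        print(k,a,ce.round(1),cast(c,ce,z).round(4)[0],"ends",m1.round(4),m2.round(4),"L",np.linalg.norm(m1-m2).round(4),"W",round(e[0][0],4),"px",b.round().tolist())
```

```text
[0.49034469 0.03997642 0.16074129] [[0.2909, -0.9568, -0.0005], [-0.9568, -0.2909, -0.0002], [0.0001, 0.0005, -1.0]] [-0.12306948 -0.23528566 -0.84436145] 0.046688845350294876 1.85
red 2735 [369.9 170.1] [0.5344 0.0243 0.029 ] ends [0.5869 0.0404 0.029 ] [0.4744 0.006  0.029 ] L 0.1176 W 0.0104 px [[359.0, 259.0], [364.0, 83.0], [380.0, 83.0], [376.0, 259.0]]
blue 2996 [475.8 276.9] [ 0.4844 -0.0722  0.03  ] ends [ 0.5218 -0.0685  0.03  ] [ 0.4372 -0.077   0.03  ] L 0.085 W 0.0215 px [[443.0, 331.0], [477.0, 222.0], [506.0, 231.0], [472.0, 340.0]]
yellow 873 [111.6  24.7] [0.5719 0.2005 0.036 ] ends [0.5851 0.2026 0.036 ] [0.5575 0.1982 0.036 ] L 0.028 W 0.01 px [[103.0, 0.0], [120.0, 0.0], [120.0, 51.0], [103.0, 51.0]]
yellow 1129 [266.1 125.7] [0.5423 0.0973 0.036 ] ends [0.5621 0.1034 0.036 ] [0.5216 0.0909 0.036 ] L 0.0424 W 0.0103 px [[256.0, 92.0], [273.0, 91.0], [276.0, 160.0], [259.0, 161.0]]
yellow 451 [159.9 213.3] [0.4666 0.1513 0.036 ] ends [0.4848 0.1744 0.036 ] [0.443  0.1346 0.036 ] L 0.0577 W 0.0204 px [[118.0, 185.0], [143.0, 169.0], [190.0, 244.0], [165.0, 260.0]]
yellow 535 [276.1 195.6] [0.5009 0.0796 0.036 ] ends [0.5061 0.0625 0.036 ] [0.4955 0.0975 0.036 ] L 0.0366 W 0.006 px [[248.0, 191.0], [303.0, 191.0], [303.0, 200.0], [248.0, 200.0]]
yellow 1260 [158.9 376.1] [0.3427 0.1286 0.036 ] ends [0.3794 0.13   0.036 ] [0.307  0.1229 0.036 ] L 0.0728 W 0.0223 px [[142.0, 415.0], [151.0, 332.0], [182.0, 335.0], [173.0, 418.0]]
yellow 1303 [494.2 375.8] [ 0.4163 -0.1129  0.036 ] ends [ 0.4473 -0.0936  0.036 ] [ 0.3834 -0.1289  0.036 ] L 0.073 W 0.022 px [[471.0, 335.0], [502.0, 332.0], [512.0, 415.0], [481.0, 418.0]]
yellow 3078 [470.9 443.4] [ 0.3543 -0.1193  0.036 ] ends [0.2838 0.119  0.036 ] [ 0.3946 -0.2458  0.036 ] L 0.3813 W 0.0124 px [[157.0, 448.0], [157.0, 435.0], [639.0, 435.0], [639.0, 448.0]]
```

View pics/w1.png

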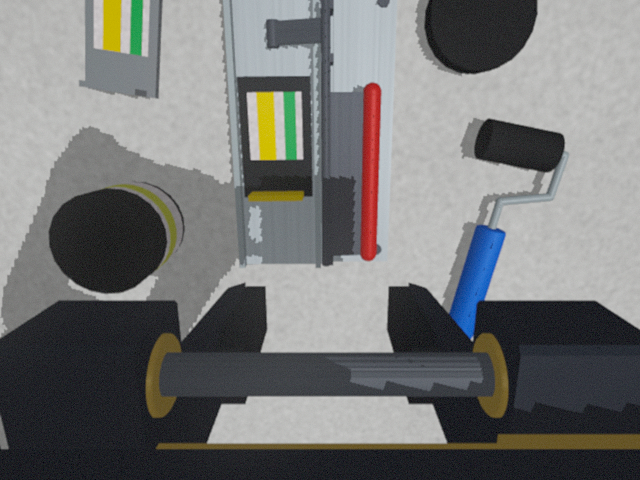

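The wrist view shows:

- **Bar:** pixels (372,85) to (368,258).
- **Lip:** (276,196), clear of the fingers.
- **Jaw arm:** (290,30).

Bar and lip are 63 mm apart, against 64 expected. I'll shift -2.5 mm in tool x, set the gap to 44 mm, descend, then press the bar. The lip's rear face is about 11 mm ahead of the finger.

Emit:
move_arm --moves '[[[0,0,0,-2.5,0,30,0.5],[0,0,0,0,0,30,0.5],[0,0,0,0,0,30,0.5],[0,0,0,0,0,25,0.5],[0,0,0,0,0,7,0.5],[0,0,0,0,0,0,0.5],[0,0,0,0,0,0,0.5]]]'

```text
time: 2.48
ee_pos: [0.4904, 0.0419, 0.0398]
eef_rot: [[0.289, -0.957, 0.001], [-0.957, -0.289, -0.0], [0.001, -0.001, -1.0]]
ft_force: [0.2, 0.0, -0.0]
finger_gap: 0.044
```

Emit:
move_arm --moves '[[[0,0,0,0,0,4,0.5],[0,0,0,0,0,4,0.5],[0,0,0,0,0,3,0.5],[0,0,0,0,0,2,0.5],[0,0,0,0,0,0,0.5],[0,0,0,0,0,0,0.5]]]'

```text
time: 2.98
ee_pos: [0.4905, 0.0425, 0.0262]
eef_rot: [[0.291, -0.957, 0.002], [-0.957, -0.291, -0.001], [0.001, -0.002, -1.0]]
ft_force: [1.6, -1.9, 4.1]
finger_gap: 0.0437
```

Run:
```python
from h import *
o=observe(); c=calibration("wrist"); p,d=read_camera("wrist"); cv2.imwrite("pics/w2.png",p[:,:,::-1])
print(o["ee_pos"],o["ft_force"],o["ft_torque"],o["finger_gap"],o["time"])
R=o["eef_rot"]
for k,z in(("red",.018),("yellow",.036)):
    for a,ce,r in blobs(mask(p,k),150):
        w=cast(c,cv2.boxPoints(r),z); print(k,a,ce.round(),((w-o["ee_pos"])@R*1000).round(1)[:,:2].tolist())
```

```text
[0.49052086 0.04246307 0.02615245] [ 1.61620928 -1.94596628  4.11197858] [-0.49467616 -0.35795453  0.04680287] 0.04374491952309513 2.9833
red 6938 [412. 165.] [[25.0, -4.3], [24.4, -93.0], [35.6, -92.6], [38.1, -3.8]]
yellow 4086 [220. 127.] [[-40.7, -84.9], [-30.5, -85.6], [-29.9, -45.7], [-40.9, -45.0]]
yellow 1725 [ 29. 279.] [[-118.3, -24.2], [-109.6, -30.4], [-95.6, -6.5], [-104.5, 0.4]]
yellow 2546 [238. 258.] [[-50.5, -26.4], [-13.5, -26.4], [-13.7, -17.2], [-51.4, -17.3]]
yellow 1281 [166. 376.] [[-70.0, 42.7], [-63.3, 6.6], [-52.5, 7.6], [-58.5, 43.9]]
yellow 1305 [487. 376.] [[49.9, 7.8], [60.5, 6.6], [67.7, 42.7], [56.4, 44.1]]
yellow 3391 [466. 443.] [[-72.3, 57.8], [-71.5, 51.1], [122.5, 51.3], [123.8, 58.0]]
```

View pics/w2.png

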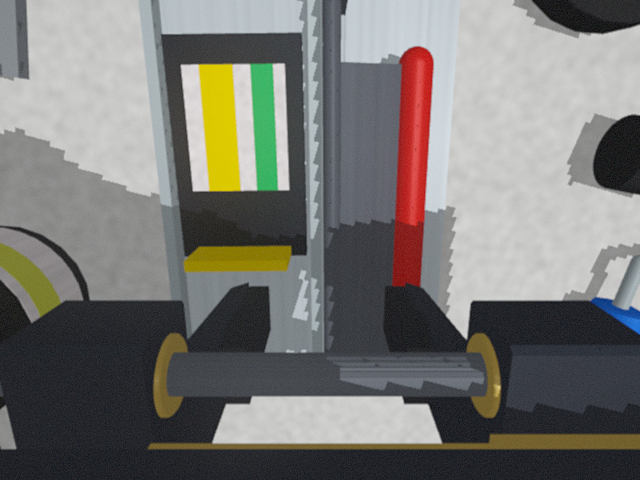

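The image shows the bar finger over the red bar at (400,285) and the push finger behind the lip at (238,258). The force is already 4 N at z = 26 mm. I'll press to about 21 mm.

Emit:
move_arm --moves '[[[0,0,0,0,0,2,0.5],[0,0,0,0,0,2,0.5],[0,0,0,0,0,1.5,0.5],[0,0,0,0,0,0,0.5],[0,0,0,0,0,0,0.5],[0,0,0,0,0,0,0.5]]]'

```text
time: 3.53
ee_pos: [0.4903, 0.0432, 0.0206]
eef_rot: [[0.291, -0.957, 0.001], [-0.957, -0.291, 0.001], [-0.0, -0.001, -1.0]]
ft_force: [2.0, 2.3, 6.9]
finger_gap: 0.0443
```

Run:
```python
from h import *
o=observe(); c=calibration("wrist"); p,d=read_camera("wrist"); cv2.imwrite("pics/w3.png",p[:,:,::-1])
R=o["eef_rot"];print(o["ee_pos"],(o["ft_force"]@R).round(2),(o["ft_torque"]@R).round(3),o["finger_gap"],o["time"])
for k,z in(("red",.016),("yellow",.036)):
    for a,ce,r in blobs(mask(p,k,(150,0,450,330)),150):
        w=cast(c,cv2.boxPoints(r),z); print(k,a,ce.round(),((w-o["ee_pos"])@R*1000).round(1)[:,:2].tolist())
p,d=read_camera("scene"); q=p[150:260,250:400]; cv2.imwrite("pics/s3.png",cv2.resize(q,None,fx=5,fy=5,interpolation=cv2.INTER_CUBIC)[:,:,::-1])
```

```text
[0.49025553 0.04316487 0.02055033] [-1.59 -2.62 -6.86] [ 0.407 -0.123 -0.071] 0.04426717268310373 3.5333
red 6520 [409. 164.] [[23.9, -5.8], [22.4, -92.3], [33.3, -92.1], [36.6, -5.4]]
yellow 4420 [218. 126.] [[-39.8, -85.0], [-29.7, -85.7], [-29.3, -45.8], [-40.3, -45.1]]
yellow 2795 [237. 263.] [[-50.1, -26.6], [-13.0, -27.0], [-13.1, -17.6], [-50.8, -17.1]]
```

View pics/s3.png

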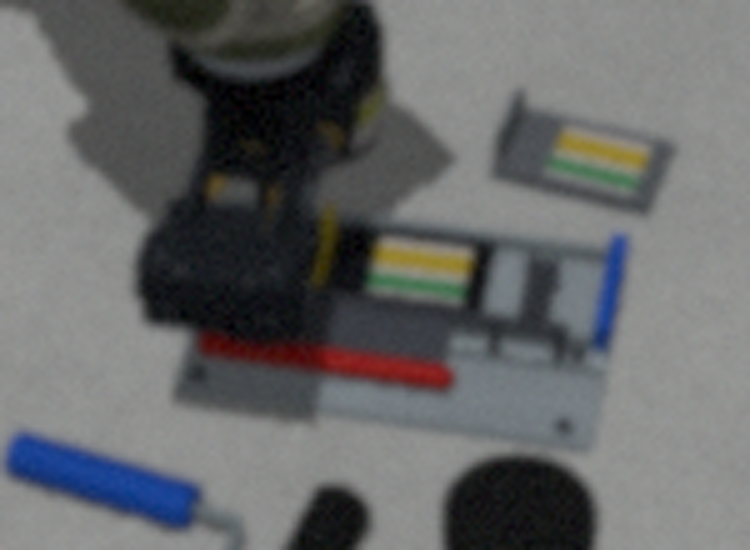

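The bar is held at 6.9 N with z = 20.6 mm, so it is down. The scene crop shows the jaw raised at (540,290) and the lip ahead of the finger. Now I'll push; home is about 63 mm of travel.

Emit:
move_arm --moves '[[[0,0,0,0,-3,0,0.5],[0,0,0,0,-3,0,0.5],[0,0,0,0,-3,0,0.5],[0,0,0,0,-3,0,0.5],[0,0,0,0,-3,0,0.5],[0,0,0,0,-3,0,0.5],[0,0,0,0,-3,0,0.5],[0,0,0,0,-3,0,0.5]]]'

```text
time: 4.3
ee_pos: [0.5108, 0.0499, 0.0199]
eef_rot: [[0.291, -0.957, -0.005], [-0.957, -0.291, 0.0], [-0.002, 0.005, -1.0]]
ft_force: [-7.2, -2.3, 8.2]
finger_gap: 0.0439
```

```bash
cat > chk.py <<'E'
from h import *
import sys
o=observe(); c=calibration("wrist"); p,d=read_camera("wrist"); cv2.imwrite(f"pics/{sys.argv[1]}.png",p[:,:,::-1])
R=o["eef_rot"];print(o["ee_pos"],(o["ft_force"]@R).round(2),(o["ft_torque"]@R).round(3),o["finger_gap"],o["time"])
for k,z in(("red",.016),("yellow",.036),("blue",.03)):
    for a,ce,r in blobs(mask(p,k,(150,0,450,330)),150):
        w=cast(c,cv2.boxPoints(r),z); print(k,a,ce.round(),((w-o["ee_pos"])@R*1000).round(1)[:,:2].tolist())
E
python3 chk.py w4
```

```text
[0.51075176 0.04992801 0.01993707] [ 0.15  7.59 -8.15] [-1.119  0.17   0.128] 0.04385314388269724 4.3
red 4567 [408. 199.] [[23.9, -6.0], [22.1, -70.9], [33.3, -70.7], [36.5, -5.8]]
yellow 4279 [222. 149.] [[-38.5, -78.0], [-28.4, -78.6], [-28.2, -38.8], [-39.2, -38.1]]
yellow 3039 [240. 285.] [[-50.4, -8.9], [-49.4, -19.9], [-12.4, -19.9], [-12.7, -9.0]]
```

The finger is in contact with the carrier, and the carrier is moving (about 14 mm so far). About 41 mm remain.

Emit:
move_arm --moves '[[[0,0,0,0,-3,-0.5,0.5],[0,0,0,0,-3,0,0.5],[0,0,0,0,-3,0,0.5],[0,0,0,0,-3,0,0.5],[0,0,0,0,-3,0,0.5],[0,0,0,0,-3,0,0.5],[0,0,0,0,-3,0,0.5],[0,0,0,0,-3,0,0.5],[0,0,0,0,-3,0,0.5],[0,0,0,0,-3,0,0.5]]]'

```text
time: 5.18
ee_pos: [0.5396, 0.0586, 0.0203]
eef_rot: [[0.291, -0.957, -0.005], [-0.957, -0.291, 0.0], [-0.002, 0.005, -1.0]]
ft_force: [-5.1, -2.4, 7.0]
finger_gap: 0.0443
```

```bash
python3 chk.py w5
```

```text
[0.5395701  0.05856936 0.02034906] [ 0.82  5.66 -6.95] [-0.989  0.182  0.085] 0.04428168688740104 5.1833
red 2282 [405. 242.] [[22.2, -40.8], [33.3, -40.8], [35.4, -5.9], [23.7, -5.9]]
yellow 2708 [224. 171.] [[-38.0, -78.0], [-28.2, -78.6], [-28.0, -38.7], [-38.6, -38.0]]
yellow 3031 [240. 285.] [[-50.3, -9.4], [-49.0, -20.3], [-12.4, -19.5], [-12.9, -8.6]]
blue 4325 [234.  12.] [[-53.5, -102.6], [-2.8, -102.5], [-2.8, -95.8], [-54.3, -95.8]]
```

View pics/w5.png

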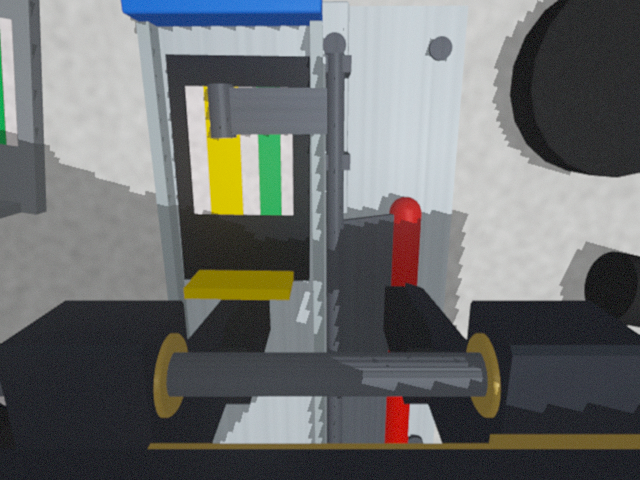

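The carrier is now under the raised jaw: its front edge is at row 55 and the stop face at about row 25. Some 11 mm remain.

Emit:
move_arm --moves '[[[0,0,0,0,-3,0,0.5],[0,0,0,0,-3,0,0.5],[0,0,0,0,-2,0,0.5],[0,0,0,0,-1,0,0.5],[0,0,0,0,0,0,0.5]]]'

```text
time: 5.65
ee_pos: [0.5484, 0.0612, 0.0204]
eef_rot: [[0.291, -0.957, -0.004], [-0.957, -0.291, 0.0], [-0.002, 0.004, -1.0]]
ft_force: [-4.6, -0.7, 6.9]
finger_gap: 0.044
```

Emit:
move_arm --moves '[[[0,0,0,0,-1,0,0.5],[0,0,0,0,-1,0,0.5],[0,0,0,0,0,0,0.5]]]'

```text
time: 5.9
ee_pos: [0.5487, 0.0614, 0.0203]
eef_rot: [[0.291, -0.957, -0.008], [-0.957, -0.291, -0.001], [-0.002, 0.008, -1.0]]
ft_force: [-11.5, -5.2, 11.6]
finger_gap: 0.0439
```

```bash
python3 chk.py w6
```

```text
[0.54874892 0.06136741 0.02033963] [  1.63  12.59 -11.5 ] [-1.913  0.28  -0.197] 0.04393670590795141 5.9
red 1627 [404. 254.] [[22.2, -31.7], [33.1, -31.7], [34.6, -5.9], [23.3, -5.9]]
yellow 2776 [223. 153.] [[-37.8, -78.0], [-27.6, -78.4], [-28.3, -38.7], [-39.3, -38.3]]
yellow 3040 [240. 285.] [[-50.3, -9.2], [-49.0, -20.2], [-12.4, -19.4], [-12.9, -8.4]]
blue 5957 [236.  37.] [[-54.0, -97.1], [-2.8, -97.1], [-2.8, -87.1], [-55.2, -87.2]]
```

View pics/w6.png

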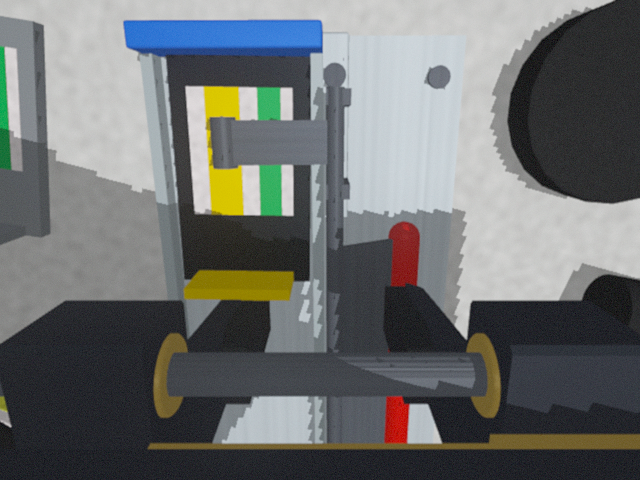

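The front edge is flush with the blue stop (row 54), and the push force rose to 12.6 N with no further motion, so the carrier is home. I'll back the finger off the lip with the bar still held, then lift.

Emit:
move_arm --moves '[[[0,0,0,0,2,0,0.5],[0,0,0,0,2,0,0.5],[0,0,0,0,3,0,0.5],[0,0,0,0,3,0,0.5],[0,0,0,0,0,0,0.5]]]'

```text
time: 6.37
ee_pos: [0.5431, 0.0589, 0.0213]
eef_rot: [[0.291, -0.957, 0.002], [-0.957, -0.291, 0.0], [0.0, -0.002, -1.0]]
ft_force: [2.8, 0.2, 6.8]
finger_gap: 0.0445
```

```bash
python3 chk.py w7
```

```text
[0.54305263 0.05888962 0.02130334] [ 0.62 -2.77 -6.74] [ 0.382  0.227 -0.072] 0.04452608337117935 6.3667
red 2065 [404. 246.] [[22.2, -37.1], [33.5, -37.1], [35.3, -5.4], [23.5, -5.4]]
yellow 2843 [221. 137.] [[-38.4, -83.5], [-28.3, -83.9], [-28.9, -44.0], [-39.9, -43.6]]
yellow 2797 [238. 268.] [[-50.0, -25.1], [-13.1, -25.0], [-13.3, -15.4], [-51.0, -15.4]]
blue 6206 [234.  18.] [[-54.1, -103.0], [-3.4, -102.9], [-3.4, -92.8], [-55.2, -92.8]]
```

The finger is clear of the lip and the carrier has not moved relative to the stop. I'll lift in small steps at first so the clip closes gently.

Emit:
move_arm --moves '[[[0,0,0,0,0,-2,0.5],[0,0,0,0,0,-2,0.5],[0,0,0,0,0,-3,0.5],[0,0,0,0,0,-5,0.5],[0,0,0,0,0,-15,0.5],[0,0,0,0,0,-30,0.5],[0,0,0,0,0,-30,0.5],[0,0,0,0,0,-30,0.5],[0,0,0,0,0,0,0.5],[0,0,0,0,0,0,0.5],[0,0,0,0,0,0,0.5]]]'

```text
time: 7.33
ee_pos: [0.5414, 0.0589, 0.1367]
eef_rot: [[0.291, -0.957, -0.003], [-0.957, -0.291, 0.001], [-0.001, 0.002, -1.0]]
ft_force: [-0.3, 0.5, 0.1]
finger_gap: 0.044
```

```bash
python3 chk.py w8
python3 - <<'E'
from h import *
a=cv2.imread("pics/top0.png"); p,_=read_camera("top"); b=p[:,:,::-1]
cv2.imwrite("pics/top8.png",b)
for n,k,roi in(("roller","blue",(325,225,350,300)),("cap","blue",(120,295,150,325)),("spare","yellow",(215,220,243,260))):
    print(n,[[x[1].round(1).tolist() for x in blobs(mask(i[:,:,::-1].copy(),k,roi),8)] for i in(a,b)])
E
```

```text
[0.54144155 0.05890202 0.13670973] [-0.53  0.14 -0.12] [ 0.053 -0.024  0.05 ] 0.04395736508642975 7.3333
red 2485 [375. 250.] [[25.8, 74.2], [26.0, -37.8], [36.7, -37.5], [37.6, 74.6]]
yellow 1041 [267. 128.] [[-39.8, -86.0], [-29.9, -86.2], [-30.3, -44.6], [-40.7, -44.3]]
yellow 670 [277. 203.] [[-49.6, -24.2], [-13.1, -24.2], [-13.2, -17.4], [-49.9, -17.4]]
yellow 207 [159. 290.] [[-117.6, 29.7], [-113.2, 25.9], [-101.9, 41.0], [-106.3, 45.0]]
blue 1744 [272.  64.] [[-61.8, -104.7], [-3.2, -104.6], [-3.3, -95.6], [-62.4, -95.7]]
roller [[[339.2, 277.6]], [[339.3, 277.5]]]
cap [[[131.9, 309.7]], [[131.9, 309.7]]]
spare [[[227.3, 237.6]], [[227.2, 237.7]]]
```

View pics/w8.png

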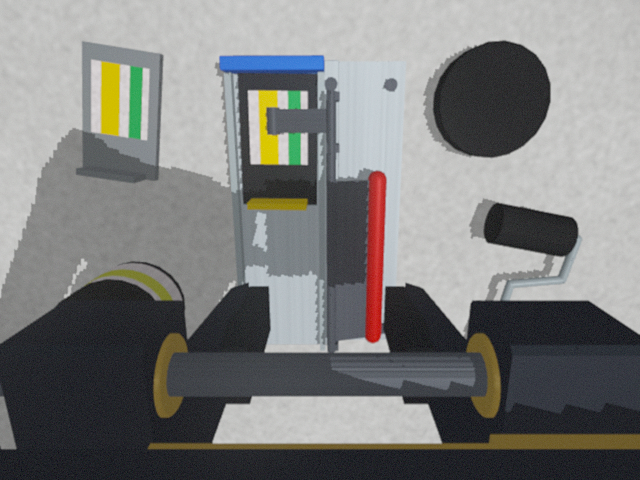

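The carrier is flush with the stop (rows 72/73), the jaw rests on it at (280,120), and the bystanders have not moved. The arm is clear with zero wrist force, so I'm handing in.

```bash
python3 -c "
from plant import robot
print(robot.job_done())"
```

```text
the job is handed in; nothing more can be done
None
```

The carrier is home against the blue stop with the clip closed on it, and I handed the job in at about 7.4 s of the 38 s allowed. The hand-in reports no verdict.

**What I did:** One fingertip held the red bar down at about 7 N, with the tip about 20 mm above the table. The other fingertip pushed the lip about 50 mm, until the push force rose to 12.6 N and the carrier stopped moving. I then backed 6 mm off the lip with the bar still held, lifted slowly so the clip closed, and rose clear.

**Last checks:**
- **Carrier:** its front edge sits flush with the stop, and it did not shift when I backed off.
- **Clip:** the jaw is down on the label and the bar is back up, judging by the picture. I did not measure the clip angle or the jaw force.
- **Arm:** clear at 137 mm above the table, with about zero force at the wrist.
- **Bystanders:** roller, bottle and spare are within 0.2 px of their starting places. I did not measure the tins and lid, but the arm went nowhere near touching them.

**One disagreement:** the contact came about 2 mm earlier than my estimate of 63 mm of finger travel. That is within the calibration error, and the picture showed the carrier at the stop.

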